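Set the lean of a pour-over stand's post with a swinging-pointer angle gauge

ROBOT

A 6-joint arm with a two-finger parallel gripper is mounted at the origin on the work surface. World frame = base frame: x ahead of the robot, y to its left, z up, the work surface at z = 0. Lengths are in m, angles in degrees, forces in N, time in s.
With the tool pointing down it reaches from about 0.25 to 0.725 m from the base axis. Payload 9.7 kg.
Tool frame: the origin (TCP) lies on the centre line of the jaws, within the pads' length; the fingertips stand 14 mm ahead of it and the grasp point (between the pads) lies 5 mm behind it; z points along the fingers, y is the line along which they close (so a half turn about z gives the same grasp; the last joint's range is limited). The gripper opens to 85 mm and grips with 20 to 120 N. Pads are 22 mm wide; open, the fingers measure 114 mm over their backs; the gripper's body (76 mm by 85 mm) begins 54 mm behind the grasp point. The pads swing forward as they close: fully open they stand 13 mm farther back than shut.
Start: joints at [-76.834, 4.979, 10.078, 95.1, 0, 90], TCP at [0.125, -0.536, 0.245] pointing down, gripper open.
Joint ranges: [-179.16, 179.16], [-48.56, 103.87], [-65.8, 70.77], [-126.05, 130.52], [-82.76, 87.17], [-180, 180]. Speed limits (degrees/s): [127.2, 127.2, 147.25, 180, 180, 180].

INTERFACE

Orientations are given as [roll, pitch, yaw] about the fixed x, y, z axes, in that order (R = Rz(yaw) Ry(pitch) Rx(roll)).
In Python, from workcell import bot, camera, get_calibration, ticket gives the robot as it stands. The module is installed in compiled form; this text tells all that it offers.
- The arm moves only by the tool send_rows, never from a script. Its arguments are lists of equal length, an entry for each row: "linear": the shift along the tool's x, y, z in m, a list of three; "twist": the turn, a rotation vector about the tool's x, y, z in units of 10 degrees (1.0 is 10 degrees), a list of three; "gripper": the opening in per cent of the stroke, from 0 (shut) to 100 (fully open). In form: {"linear": [[x, y, z], ...], "twist": [[wx, wy, wz], ...], "gripper": [gripper, ...]}. A call has 1 to 8 rows; each row shifts and turns the commanded pose from where the row before left it, along the tool's axes as they then stand; what a row does not reach is not made up. A row lasts 1/8 s, in which the tool goes at most 62.5 mm and 10.7 degrees, less where a joint would pass 70% of its speed; a pose out of reach is approached as far as the arm can. A call with a gripper value outside its range is refused whole. The fingers move at their own pace and stop on an object; "grip_force" is the grip in N (left out, the last holds). Time passes only in rows, so rows that do not move let the fingers close. It gives the time, the measured TCP pose, the force, the opening and the grip force at its end, in the units of the state.
- bot.get_obs(): the state, without advancing time (a new reading comes with each control period).
- camera(name): name is "scene" or "side" or "wrist"; returns the picture (480x640x3 uint8, red, green, blue); there is no depth.
- get_calibration(name): a dict with "fx", "fy", "cx", "cy" (pixels), "origin" and "orientation" of the camera in the world; the wrist camera has in their place "hand_eye" (4x4, takes a point from camera to tool coordinates, whose origin is the TCP and whose axes are the flange's). Camera axes: x right, y down, z forward; pixel columns grow to the right and rows downward; lengths in m; the calibration is good to about 2 mm. A picture is of the moment at which its call begins: read the wrist's pose just before it. get_calibration takes no time and is no camera call.
- ticket.job_done(): hands the job in; it is judged then, once.
The state is a dict: "time": time; "q": joint angles; "qd": joint speeds; "joint_efforts": joint torques, N m; "ee_pos": TCP position; "tcp_rot": TCP orientation; "wrist_force": force on the tool from outside, world axes, zero at the start; "torque": the same for the moment, N m; "opening": finger opening in m; "grasp_force": force on a finger pad.
Only numpy, scipy, OpenCV 4.12 (cv2) and the standard library are available. Lean on these libraries where they do the work, as an engineer would, in place of code of your own. Each camera call takes 0.05 s, during which the arm holds its last target. There are 200 camera calls.

TASK

Take the short steel post with the round angle gauge on it out of its wooden rest and put its rod down through the slot in the brass plate of the pour-over stand's foot, until its collar sits on the brass studs beside the slot. Keeping the collar down on the studs, rock the post over until the swinging red pointer settles on the orange mark, and finish while still holding it there in the gripper, steady and resting on the studs, so that I can tighten the clamp. Leave the pitcher, the cup and the tamper where they are.

Things in the scene. Friction and masses are not known exactly. Their poses are not given: they have to be found in the camera images.
- gauge: Loose post with gauge, 0.25 to 0.45 kg, upright with its rod in the wooden rest. Origin: centre of the underside of its steel collar (32 mm across, 6 mm thick); z up along the post. Above the collar a white round dial 120 mm across, 15 mm thick over its needles, in the y-z plane, centred 68 mm above the origin; ticks, red pointer and orange mark alike on both faces.
- handle (a point): Centre of the dark steel handle block on top of the gauge, 150 mm above the gauge's origin. The block is 14 mm in x, 26 mm in y, 46 mm tall (127 to 173 mm above the origin); grip it from above across its 26 mm (fingers on its +y and -y sides).
- rod_tip (a point): Lower, tapered end of the steel rod, 45 mm below the gauge's origin. The rod is 8 mm across.
- pointer (a joint): Red pointer's angle on the dial, rad. It hangs freely from the dial's centre and settles plumb within about 1 s. 0: pointing along the rod to the collar; positive: tip swung towards the gauge's +y. Leaning the handle towards the gauge's +y by an angle a (gauge turned -a about its own x) brings it to +a.
- pointer_tip (a point): Tip of the red pointer, 50 mm from the dial's centre.
- mark (a joint): Orange mark's angle on the dial, rad, same zero and sense as the pointer; 0.14 to 0.30, always on the gauge's +y half; it stays as set. The handle must lean towards the side where the mark lies, by this angle.
- mark_tab (a point): Point on the orange tab (6 mm wide, 17 mm long, at the dial's rim), on the pointer tip's circle 50 mm from the dial's centre.
- stand: Foot of the stand, fixed: dark wooden base 120 x 100 x 15 mm, two cheeks at -x and +x carrying a level brass plate 82 (x) x 70 (y) x 5 mm, top 65 mm above the table; black knob on the -x side. Origin under its centre at table height. Central slot right through the plate, 12 mm in x, 22 mm in y, empty below down to the base.
- eyelet (a point): Point over the slot's centre, 73 mm above the table, where the collar's underside comes to rest. Round brass studs, 8 mm across, 11 mm to either side of it (stand's x), rise 8 mm (-x) and 7 mm (+x) over the plate. The post rocks about the stand's x axis, rod swinging along the slot, gauge x along stand x (either way round); let go, it topples past every mark, beyond 0.6 rad.
- rest: Plain wooden block 80 x 80 x 55 mm, fixed, with a 13 mm vertical hole through its centre in which the gauge's rod stands at the start; the collar rests on its top. Origin: under its centre at table height.
- pitcher: Steel milk pitcher, 76 mm across, 100 mm high, loose bystander; origin under its centre.
- cup: Paper-white cup, 76 mm across, 85 mm high, loose bystander; origin under its centre.
- tamper: Dark tamper, 58 mm across, 85 mm high, loose bystander; origin under its centre.
There are look-alikes about, which are no part of the job. There is more than one size of the gauge; the job needs the largest.

How it is judged:
By the outcome, as a careful person would: the job done as asked, in the order asked, and still so for the second after the job is handed in, while the arm keeps its last pose, push and grip.
It also fails if it takes over 42 s, if anything falls off the work surface, if the arm or the gripper's body presses on something with over 40 N, if the wrist force passes 120 N, or if a joint passes its speed limit or range.

## Working session

There is one attempt and no reset: what is moved stays moved. The work goes in short steps, Python scripts to look and compute and a tool call to move; the robot and the scene stay as the last step left them, time stands still between calls to the robot, and variables do not carry over. Pictures are saved under pics/ and viewed, at most 10 in all, crops included, and the job is handed in when it is done.

Besides the shell and the picture viewer there is one more tool, called after ">>>" as a command line: name --argument value ..., lists and objects as JSON in quotes. send_rows: Moves the arm, as the interface text tells. Its arguments: {"type":"object","properties":{"linear":{"type":"array"},"twist":{"type":"array"},"gripper":{"type":"array"},"grip_force":{"type":"number"}},"required":["linear","twist","gripper"]}

```bash
mkdir -p pics; ls
python3 - <<'E'
from workcell import bot,camera,get_calibration
import cv2,numpy as np
o=bot.get_obs();print({k:np.round(v,3).tolist() for k,v in o.items()})
for n in("scene","side","wrist"):
    print(n,get_calibration(n)); cv2.imwrite(f"pics/{n}0.png",camera(n)[:,:,::-1])
E
```

```text
pics
{'time': 0.0, 'q': [-76.834, 5.012, 10.036, 95.1, 0.0, 90.0], 'qd': [0.04, -0.005, -0.109, -0.014, -0.116, -0.036], 'joint_efforts': [-0.0, -52.038, 46.481, 0.016, -0.0, 0.0], 'ee_pos': [0.125, -0.535, 0.245], 'tcp_rot': [-179.924, -0.0, 13.166], 'wrist_force': [-0.687, 0.726, -0.036], 'torque': [-0.007, -0.043, -0.047], 'grasp_force': 0.0, 'opening': 0.086}
scene {'fx': 447.00769467710893, 'fy': 447.00769467710893, 'cx': 326.46773792305555, 'cy': 246.22840499379154, 'origin': array([ 0.98339077, -0.54608528,  0.94891087]), 'orientation': array([-141.1160478 ,    0.66680114,   32.25976163])}
side {'fx': 587.4910032255793, 'fy': 587.4910032255793, 'cx': 310.69030584345063, 'cy': 240.1055836003834, 'origin': array([0.04057012, 0.87303629, 1.06510083]), 'orientation': array([-1.30962829e+02,  7.98262136e-02, -1.46937321e+02])}
wrist {'fx': 375.47344590516155, 'fy': 375.47344590516155, 'cx': 321.1697426331874, 'cy': 235.39901963103384, 'hand_eye': array([[-2.06709279e-03, -9.54365040e-01, -2.98635393e-01,
         7.76146880e-02],
       [ 9.99997191e-01, -2.31921274e-03,  4.89856792e-04,
         3.83315714e-04],
       [-1.16010120e-03, -2.98633541e-01,  9.54367153e-01,
        -1.28703166e-01],
       [ 0.00000000e+00,  0.00000000e+00,  0.00000000e+00,
         1.00000000e+00]])}
```

View pics/scene0.png

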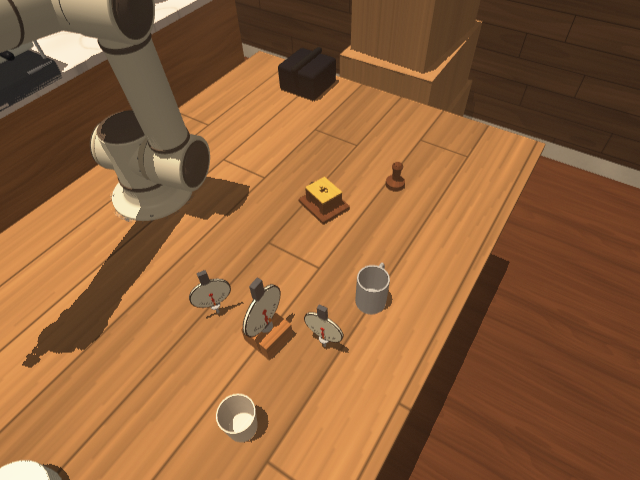

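View pics/side0.png

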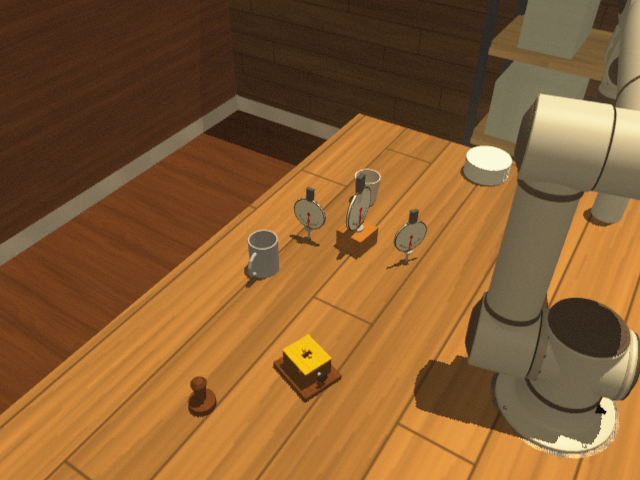

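The scene view shows the gauge in its rest near (262,315), with two smaller look-alikes at (210,293) and (323,327). The stand is near (323,195). In the side view the gauge is near (359,210) and the stand near (307,362). I'll enlarge all four.

```bash
cat > h.py <<'E'
from workcell import bot,camera,get_calibration
import cv2,numpy as np
from scipy.spatial.transform import Rotation as R
def cam(name,o=None):
    c=get_calibration(name)
    if name=="wrist":
        T=np.eye(4);T[:3,:3]=R.from_euler('xyz',o['tcp_rot'],degrees=True).as_matrix();T[:3,3]=o['ee_pos']
        T=T@c['hand_eye'];return c,T[:3,:3],T[:3,3]
    return c,R.from_euler('xyz',c['orientation'],degrees=True).as_matrix(),np.array(c['origin'])
def ray(name,uv,o=None):
    c,M,p=cam(name,o);d=M@[(uv[0]-c['cx'])/c['fx'],(uv[1]-c['cy'])/c['fy'],1];return p,d/np.linalg.norm(d)
def atz(name,uv,z,o=None):
    p,d=ray(name,uv,o);return p+d*(z-p[2])/d[2]
def tri(rays):
    A=sum(np.eye(3)-np.outer(d,d) for p,d in rays);b=sum((np.eye(3)-np.outer(d,d))@p for p,d in rays);return np.linalg.solve(A,b)
def proj(name,X,o=None):
    c,M,p=cam(name,o);q=M.T@(np.asarray(X)-p);return np.array([c['fx']*q[0]/q[2]+c['cx'],c['fy']*q[1]/q[2]+c['cy']])
def crop(src,x,y,w,h,W,H):
    return cv2.resize(src[y:y+h,x:x+w],(W,H),interpolation=cv2.INTER_CUBIC)
E
python3 - <<'E'
from h import *
s=cv2.imread("pics/scene0.png");t=cv2.imread("pics/side0.png")
a=np.vstack([np.hstack([crop(s,225,270,100,100,400,300)[:, :],crop(s,290,165,80,60,400,300)]),np.hstack([crop(t,320,165,80,60+30,400,300),crop(t,267,330,80,70,400,300)])])
a=np.vstack([np.hstack([crop(s,220,270,100,90,400,300),crop(s,285,165,80,60,400,300)]),np.hstack([crop(t,310,170,120,90,400,300),crop(t,265,330,80,70,400,300)])])
cv2.imwrite("pics/c1.png",a)
E
```

```text
(no output)
```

View pics/c1.png

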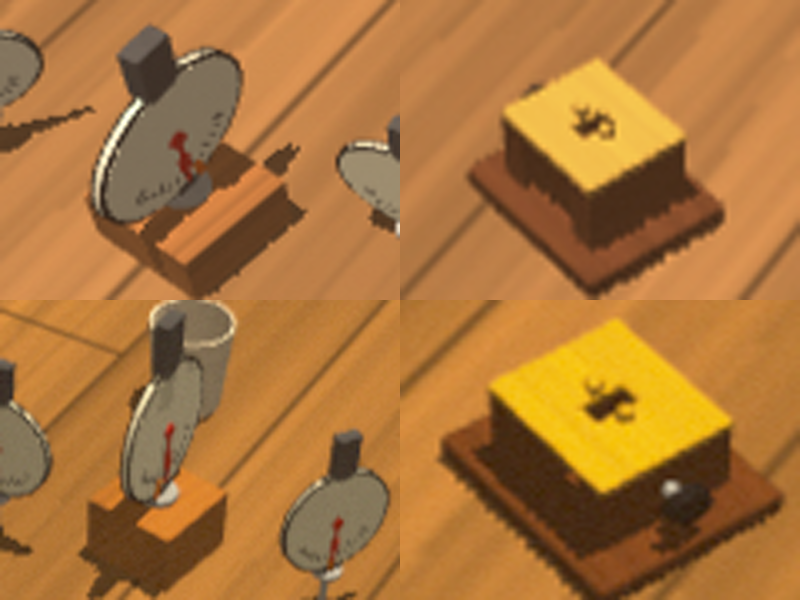

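Run:
```python
from h import *
sg=lambda x,y:(220+x/4,270+y/3.3333); ss=lambda x,y:(285+(x-400)/5,165+y/5)
tg=lambda x,y:(310+x/3.3333,170+(y-300)/3.3333); ts=lambda x,y:(265+(x-400)/5,330+(y-300)/4.286)
np.set_printoptions(precision=4,suppress=True)
print("handle",atz("scene",sg(147,42),.228),atz("side",tg(172,318),.228),tri([ray("scene",sg(147,42)),ray("side",tg(172,318))]))
print("collar",atz("scene",sg(190,192),.058),atz("side",tg(166,495),.058))
C=[]
for n,f,P in(("scene",ss,[(598,58),(686,132),(590,192),(503,105),(535,90)]),("side",ts,[(617,318),(732,425),(600,495),(489,382),(687,500)])):
    c=np.array([atz(n,f(*p),.065)[:2] for p in P]);print(n,c,c[:4].mean(0));
    for i in range(4):
        d=c[(i+1)%4]-c[i];print(np.linalg.norm(d),np.degrees(np.arctan2(d[1],d[0])))
print("rim scene axis", )
# dial rim: fit yaw
S=np.array([sg(*p) for p in [(105,205),(240,70)]])
T=np.array([tg(*p) for p in [(127,480),(202,370)]])
print(S,T)
# rest top corners
for n,f,P in(("scene",sg,[(222,145),(288,188),(158,240)]),("side",tg,[(200,478),(226,497),(140,525)])):
    c=np.array([atz(n,f(*p),.055)[:2] for p in P]);print(n,c)
    for i in range(2):
        d=c[i+1]-c[i];print(np.linalg.norm(d),np.degrees(np.arctan2(d[1],d[0])))
```

```text
handle [ 0.599  -0.2073  0.228 ] [ 0.5953 -0.2093  0.228 ] [ 0.597  -0.2081  0.2276]
collar [ 0.6037 -0.2111  0.058 ] [ 0.5902 -0.2096  0.058 ]
scene [[0.4509 0.2682]
 [0.526  0.2424]
 [0.5052 0.1743]
 [0.4258 0.2066]
 [0.4345 0.2265]] [0.4769 0.2229]
0.07942422582615656 -18.948496766439177
0.07114572260505651 -106.96916438337533
0.08573878019783118 157.91463610394248
0.06651613209143883 67.83790946819644
side [[0.5028 0.1748]
 [0.4251 0.205 ]
 [0.4488 0.2699]
 [0.5262 0.239 ]
 [0.4173 0.2529]] [0.4757 0.2222]
0.08337888420000958 158.7312809770907
0.06905160868591428 69.88788631542332
0.08326944283708512 -21.73955731191859
0.06836985633211236 -110.00648679979234
rim scene axis
[[246.25   331.5006]
 [280.     291.0002]] [[348.1004 224.0005]
 [370.6006 191.0002]]
scene [[ 0.5961 -0.1712]
 [ 0.6474 -0.1784]
 [ 0.6089 -0.2476]]
0.05178469786636433 -8.010990641290244
0.07924518458003935 -119.09794973833232
side [[ 0.5793 -0.2467]
 [ 0.5502 -0.2369]
 [ 0.5909 -0.1693]]
0.030745045033954463 161.37985988066907
0.07886105017584033 58.92456836699008
```

Run:
```python
from h import *
sg=lambda x,y:(220+x/4,270+y/3.3333);tg=lambda x,y:(310+x/3.3333,170+(y-300)/3.3333)
P={"scene":[sg(*p) for p in[(98,200),(108,220),(150,208),(200,170),(243,75),(230,52),(205,52),(110,130)]],"side":[tg(*p) for p in[(124,470),(132,500),(160,498),(200,410),(203,370),(135,400)]]}
t=np.linspace(0,2*np.pi,180)
for yaw in range(0,180,10):
    e=0
    for n,q in P.items():
        d=np.array([np.cos(np.radians(yaw)),np.sin(np.radians(yaw)),0])
        c=np.array([proj(n,np.array([.597,-.208,.123])+.06*(np.cos(a)*d+np.sin(a)*np.array([0,0,1]))) for a in t])
        e+=sum(np.min(np.linalg.norm(c-p,axis=1))**2 for p in np.array(q))
    print(yaw,round(e,1),end="; ")
```

```text
0 1838.4; 10 1530.4; 20 1256.2; 30 1031.1; 40 794.5; 50 541.2; 60 322.9; 70 166.9; Traceback (most recent call last):
  File "<stdin>", line 9, in <module>
  File "h.py", line 17, in proj
    c,M,p=cam(name,o);q=M.T@(np.asarray(X)-p);return np.array([c['fx']*q[0]/q[2]+c['cx'],c['fy']*q[1]/q[2]+c['cy']])
          ~~~^^^^^^^^
  File "h.py", line 5, in cam
    c=get_calibration(name)
ValueError: time passes only in moves, steps and waits
```

>>> send_rows --linear '[[0.05, -0.03, -0.03], [0.05, -0.03, -0.03], [0.05, -0.03, -0.03], [0.05, -0.03, -0.02], [0.05, -0.03, 0], [0.05, -0.02, 0], [0.05, -0.02, 0], [0.05, -0.01, 0]]' --twist '[[0, 0, 0], [0, 0, 0], [0, 0, 0], [0, 0, 0], [0, 0, 0], [0, 0, 0], [0, 0, 0], [0, 0, 0]]' --gripper '[100, 100, 100, 100, 100, 100, 100, 100]'

```text
time: 1.15
ee_pos: [0.4645, -0.2538, 0.3513]
tcp_rot: [180.0, -0.0, 13.2]
wrist_force: [-0.1, -0.8, 0.6]
opening: 0.0853
grasp_force: 0.0
```

Run:
```python
from h import *
sg=lambda x,y:(220+x/4,270+y/3.3333);tg=lambda x,y:(310+x/3.3333,170+(y-300)/3.3333)
P={"scene":[sg(*p) for p in[(98,200),(108,220),(150,208),(200,170),(243,75),(230,52),(205,52),(110,130)]],"side":[tg(*p) for p in[(124,470),(132,500),(160,498),(200,410),(203,370),(135,400)]]}
t=np.linspace(0,2*np.pi,180)
for yaw in range(65,130,5):
    e=0
    for n,q in P.items():
        d=np.array([np.cos(np.radians(yaw)),np.sin(np.radians(yaw)),0])
        c=np.array([proj(n,np.array([.597,-.208,.123])+.06*(np.cos(a)*d+np.sin(a)*np.array([0,0,1]))) for a in t])
        e+=sum(np.min(np.linalg.norm(c-p,axis=1))**2 for p in np.array(q))
    print(yaw,round(e,1),end="; ")
for y in(70,80,90,100):
    print([(n,np.round(proj(n,[.597,-.208,.123])-proj(n,[.597+.05*np.cos(np.radians(y)),-.208+.05*np.sin(np.radians(y)),.123]),1)) for n in("scene","side")])
```

```text
65 238.5; 70 166.9; 75 103.9; 80 53.4; 85 22.9; 90 25.5; 95 74.8; 100 182.3; Traceback (most recent call last):
  File "<stdin>", line 9, in <module>
  File "h.py", line 17, in proj
    c,M,p=cam(name,o);q=M.T@(np.asarray(X)-p);return np.array([c['fx']*q[0]/q[2]+c['cx'],c['fy']*q[1]/q[2]+c['cy']])
          ~~~^^^^^^^^
  File "h.py", line 5, in cam
    c=get_calibration(name)
ValueError: time passes only in moves, steps and waits
```

```bash
sed -i '1i import functools' h.py; sed -i 's/^from scipy/get_calibration=functools.lru_cache(None)(get_calibration)\nfrom scipy/' h.py
```

>>> send_rows --linear '[[0.0465, -0.005, 0], [0.0465, -0.005, 0], [0.0465, -0.0045, 0], [0, 0, 0], [0, 0, 0], [0, 0, 0]]' --twist '[[0, 0, 0], [0, 0, 0], [0, 0, 0], [0, 0, 0.8], [0, 0, 0.8], [0, 0, 0]]' --gripper '[100, 100, 100, 100, 100, 100]'

```text
time: 1.9
ee_pos: [0.596, -0.2094, 0.3505]
tcp_rot: [-180.0, 0.1, -2.8]
wrist_force: [0.6, 0.5, -0.4]
opening: 0.0855
grasp_force: 0.0
```

Run:
```python
from h import *
import pickle
o=bot.get_obs();im=camera("wrist")[:,:,::-1];pickle.dump(o,open("o1.pkl","wb"))
print(o['ee_pos'],o['tcp_rot'],proj("wrist",[.597,-.208,.228],o))
cv2.imwrite("pics/w1.png",im)
```

```text
[ 0.59597024 -0.20943421  0.35053415] [-1.79985385e+02  5.16477084e-02 -2.77260922e+00] [318.89422741 232.7726894 ]
```

View pics/w1.png

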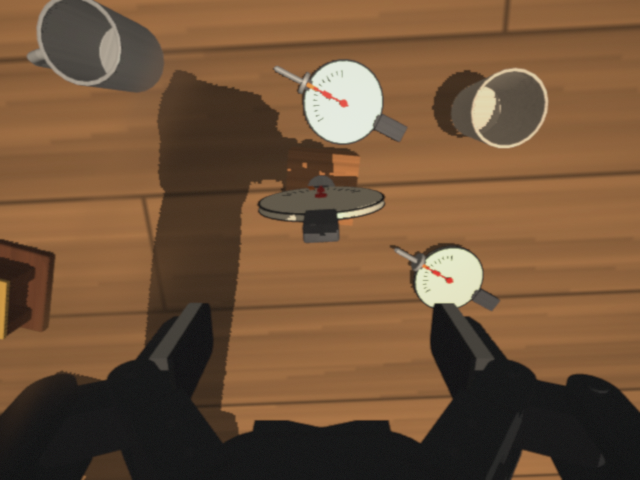

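The handle block appears at (303–340, 209–243), close to the predicted (319,233). The dial, spanning (258–385), looks nearly aligned with tool y. I'll zoom in.

Run:
```python
from h import *
im=cv2.imread("pics/w1.png");cv2.imwrite("pics/w1c.png",crop(im,250,150,140,105,800,600))
```

```text
(no output)
```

View pics/w1c.png

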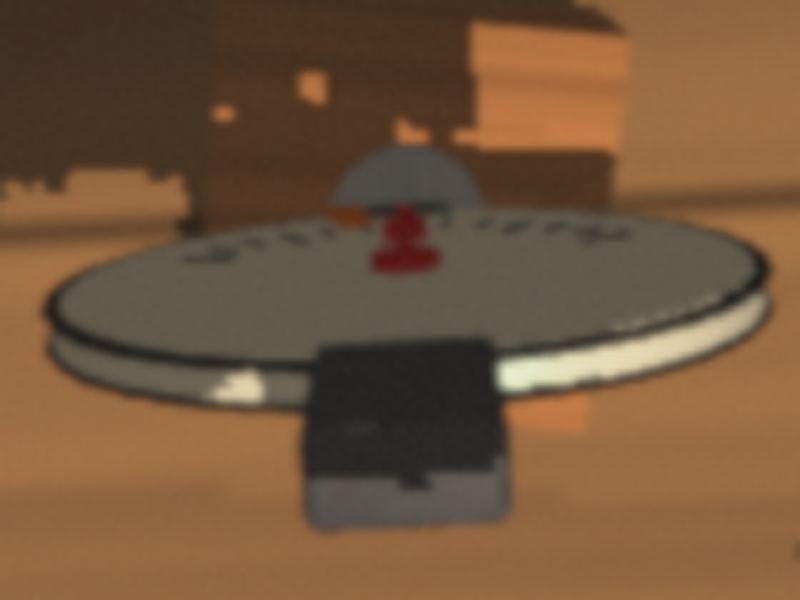

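The block's lower (-x) top edge runs from about (304,242.7) to (339,241), and the dial ends at (258,204) and (385,196). The orange mark lies left of the pointer, towards tool -y, which is about world +y.

Run:
```python
from h import *
import pickle
o=pickle.load(open("o1.pkl","rb"));f=lambda x,y:(250+x/5.714,150+y/5.714)
np.set_printoptions(precision=4,suppress=True)
a=atz("wrist",f(306,528),.228,o);b=atz("wrist",f(509,520),.228,o)
d=a-b;print("edge",a,b,np.linalg.norm(d),np.degrees(np.arctan2(d[1],d[0])))
a2=atz("wrist",f(47,310),.123,o);b2=atz("wrist",f(770,265),.123,o);e=a2-b2
print("dial",(a2+b2)/2,np.linalg.norm(e),np.degrees(np.arctan2(e[1],e[0])))
y=np.degrees(np.arctan2(e[1],e[0]));g=np.radians(y-90)
print("handle",(a+b)/2+.007*np.array([np.cos(g),np.sin(g),0]))
```

```text
edge [ 0.5905 -0.1968  0.228 ] [ 0.5902 -0.2219  0.228 ] 0.025059309245470358 89.47370796580637
dial [ 0.5976 -0.2098  0.123 ] 0.12245099107807134 90.72689190662658
handle [ 0.5973 -0.2093  0.228 ]
```

>>> send_rows --linear '[[0.0013, 0, 0], [0, 0, 0.045], [0, 0, 0.045], [0, 0, 0.045], [0, 0, 0.0125], [0, 0, 0], [0, 0, 0], [0, 0, 0]]' --twist '[[0, 0, -0.31], [0, 0, 0], [0, 0, 0], [0, 0, 0], [0, 0, 0], [0, 0, 0], [0, 0, 0], [0, 0, 0]]' --gripper '[100, 100, 100, 100, 100, 100, 0, 0]' --grip_force 80

```text
time: 2.95
ee_pos: [0.5978, -0.2098, 0.2053]
tcp_rot: [180.0, -0.1, 0.3]
wrist_force: [-0.1, 0.0, -0.2]
opening: 0.0518
grasp_force: 0.0
```

>>> send_rows --linear '[[0, 0, 0], [0, 0, 0], [0, 0, 0], [0, 0, 0]]' --twist '[[0, 0, 0], [0, 0, 0], [0, 0, 0], [0, 0, 0]]' --gripper '[0, 0, 0, 0]'

```text
time: 3.45
ee_pos: [0.5974, -0.2096, 0.2044]
tcp_rot: [180.0, -0.1, 0.3]
wrist_force: [0.1, 1.4, 5.3]
opening: 0.025
grasp_force: 79.3
```

>>> send_rows --linear '[[0, 0, -0.02], [0, 0, -0.035], [0, 0, -0.031], [-0.02, -0.046, 0], [-0.02, -0.046, 0], [-0.02, -0.046, 0], [-0.02, -0.046, 0], [-0.02, -0.046, 0]]' --twist '[[0, 0, 0], [0, 0, 0], [0, 0, 0], [0, 0, 0], [0, 0, 0], [0, 0, 0], [0, 0, 0], [0, 0, 0]]' --gripper '[0, 0, 0, 0, 0, 0, 0, 0]'

```text
time: 4.45
ee_pos: [0.4951, 0.0119, 0.2889]
tcp_rot: [-179.6, 0.1, 1.1]
wrist_force: [0.1, 0.3, -3.6]
opening: 0.0248
grasp_force: 79.7
```

>>> send_rows --linear '[[-0.019, -0.046, 0], [-0.019, -0.046, 0], [-0.019, -0.046, 0], [-0.019, -0.046, 0], [-0.018, -0.047, 0], [0, 0, 0], [0, 0, 0], [0, 0, 0]]' --twist '[[0, 0, 0], [0, 0, 0], [0, 0, 0], [0, 0, 0], [0, 0, 0], [0, 0, 1.04], [0, 0, 1.04], [0, 0, 0]]' --gripper '[0, 0, 0, 0, 0, 0, 0, 0]'

```text
time: 5.45
ee_pos: [0.397, 0.0108, 0.2999]
tcp_rot: [-170.5, 2.7, -4.8]
wrist_force: [0.3, -0.5, -2.8]
opening: 0.0253
grasp_force: 80.9
```

Run:
```python
from h import *
import pickle
o=bot.get_obs();im=camera("wrist")[:,:,::-1];pickle.dump(o,open("o2.pkl","wb"))
print(o['ee_pos'],o['tcp_rot'],o['opening'],proj("wrist",[.476,.2225,.065],o))
cv2.imwrite("pics/w2.png",im)
```

```text
[0.39698645 0.01077698 0.29988948] [-170.53976373    2.71439595   -4.82499924] 0.025260571418624582 [144.9780141  124.47010407]
```

View pics/w2.png

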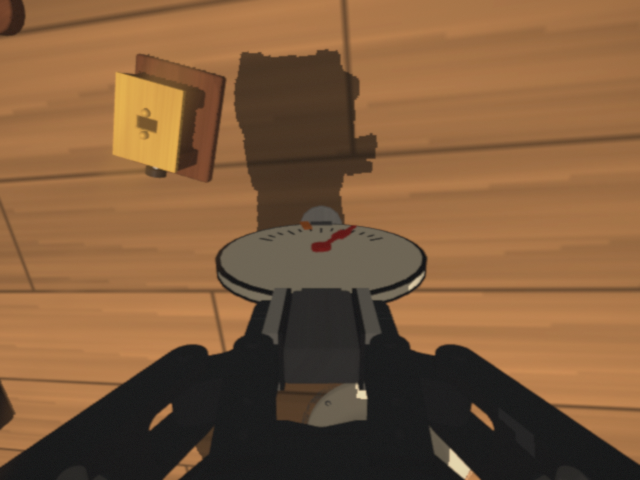

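The stand is clearly visible at (145,123), but the last move fell short: y stayed at 0.011 and the tool is tilted. I'll check the joints.

Run:
```python
from h import *
o=bot.get_obs();print({k:np.round(v,2).tolist() for k,v in o.items()})
```

```text
{'time': 5.5, 'q': [-4.72, -11.91, -0.26, 104.34, 9.47, 179.94], 'qd': [2.78, 0.01, 0.17, -0.26, 0.23, 0.16], 'joint_efforts': [-1.87, -32.99, 46.37, 0.72, 0.61, 0.0], 'ee_pos': [0.4, 0.01, 0.3], 'tcp_rot': [-170.53, 2.68, -4.67], 'wrist_force': [0.6, 1.23, -3.22], 'torque': [-0.31, -0.06, -0.01], 'grasp_force': 80.86, 'opening': 0.02}
```

q6 has hit its 180° limit, so I'll use the half-turned placement, gauge y along stand -y. Before that, I'll measure the stand from this picture and work out the straightening turn.

Run:
```python
from h import *
import pickle
np.set_printoptions(precision=4,suppress=True)
o=pickle.load(open("o2.pkl","rb"))
c=np.array([atz("wrist",p,.065,o) for p in[(117,72),(186,90),(180,173),(113,154)]]);print(c[:,:2],c.mean(0))
for i in range(4):
    d=c[(i+1)%4]-c[i];print(np.linalg.norm(d),np.degrees(np.arctan2(d[1],d[0])))
print("slot",atz("wrist",(147,124),.065,o),"studs",atz("wrist",(146,112),.0725,o),atz("wrist",(144.5,135),.0725,o))
o=bot.get_obs();A=R.from_euler('xyz',o['tcp_rot'],degrees=True);B=R.from_euler('xyz',[180,0,-4.5],degrees=True)
print((A.inv()*B).as_rotvec(degrees=True)/10, o['ee_pos'])
```

```text
[[0.5263 0.2389]
 [0.5034 0.1712]
 [0.4253 0.196 ]
 [0.4499 0.2671]] [0.4763 0.2183 0.065 ]
0.07144505665448857 -108.70602086829788
0.08191990213317538 162.4170883746213
0.07528773721881324 70.97848991050911
0.08152027467858132 -20.27766600186818
slot [0.4763 0.2202 0.065 ] studs [0.4874 0.2133 0.0725] [0.4662 0.2207 0.0725]
[-0.9477  0.2662 -0.0388] [0.3972 0.0119 0.3   ]
```

Run:
```python
from h import *
o=bot.get_obs();A=R.from_euler('xyz',o['tcp_rot'],degrees=True);B=R.from_euler('xyz',[180,0,10.5],degrees=True)
print((A.inv()*B).as_rotvec(degrees=True)/20)
```

```text
[-0.48861362  0.07030692 -0.76757319]
```

>>> send_rows --linear '[[0, 0, 0], [0, 0, 0], [0, 0, 0], [0, 0, 0], [0, 0, 0]]' --twist '[[0, 0, -0.75], [0, 0, -0.75], [-0.49, 0, 0], [-0.49, 0, 0], [0, 0, 0]]' --gripper '[0, 0, 0, 0, 0]'

```text
time: 6.12
ee_pos: [0.3971, 0.0148, 0.3003]
tcp_rot: [-179.9, 0.1, 10.5]
wrist_force: [0.4, 0.3, -3.9]
opening: 0.0251
grasp_force: 80.8
```

>>> send_rows --linear '[[0, 0, 0], [0, 0, 0], [0, 0, 0], [0, 0, 0], [0, 0, 0], [0, 0, 0], [0, 0, 0], [0, 0, 0]]' --twist '[[0, 0, -1], [0, 0, -1], [0, 0, -1], [0, 0, -1], [0, 0, -1], [0, 0, -1], [0, 0, -1], [0, 0, -1]]' --gripper '[0, 0, 0, 0, 0, 0, 0, 0]'

```text
time: 7.12
ee_pos: [0.3972, 0.0135, 0.3]
tcp_rot: [-179.8, -0.1, 90.7]
wrist_force: [0.1, -0.0, -3.4]
opening: 0.0251
grasp_force: 80.9
```

>>> send_rows --linear '[[0, 0, 0], [0, 0, 0], [0, 0, 0], [0, 0, 0], [0, 0, 0], [0, 0, 0], [0, 0, 0], [0, 0, 0]]' --twist '[[0, 0, -1], [0, 0, -1], [0, 0, -1], [0, 0, -1], [0, 0, -1], [0, 0, -1], [0, 0, -1], [0, 0, 0]]' --gripper '[0, 0, 0, 0, 0, 0, 0, 0]'

```text
time: 8.12
ee_pos: [0.3973, 0.0134, 0.3]
tcp_rot: [180.0, -0.2, 160.3]
wrist_force: [0.2, -0.6, -2.4]
opening: 0.025
grasp_force: 80.9
```

>>> send_rows --linear '[[-0.0168, 0.0444, 0], [-0.0168, 0.0444, 0], [-0.0168, 0.0444, 0], [-0.0168, 0.0444, 0], [-0.0168, 0.0444, 0], [0, 0, 0], [0, 0, 0]]' --twist '[[0, 0, 0], [0, 0, 0], [0, 0, 0], [0, 0, 0], [0, 0, 0], [0, 0, 0], [0, 0, 0]]' --gripper '[0, 0, 0, 0, 0, 0, 0]'

```text
time: 9.0
ee_pos: [0.5511, 0.1937, 0.2993]
tcp_rot: [-179.9, -0.2, 160.2]
wrist_force: [0.1, -0.2, -3.4]
opening: 0.0251
grasp_force: 81.9
```

Run:
```python
from h import *
import pickle
o=bot.get_obs();im=camera("wrist")[:,:,::-1];pickle.dump(o,open("o3.pkl","wb"))
print(o['ee_pos'],o['tcp_rot'],o['opening'],proj("wrist",[.476,.2205,.065],o),proj("wrist",o['ee_pos']-np.array([0,0,.1494]),o))
cv2.imwrite("pics/w3full.png",im);cv2.imwrite("pics/w3.png",crop(im,220,40,200,150,800,600))
```

```text
[0.55112708 0.19369637 0.29931598] [-179.93659894   -0.2091958   160.16330156] 0.02514460239672868 [321.06481169 113.08595298] [321.43567323 220.86226527]
```

View pics/w3.png

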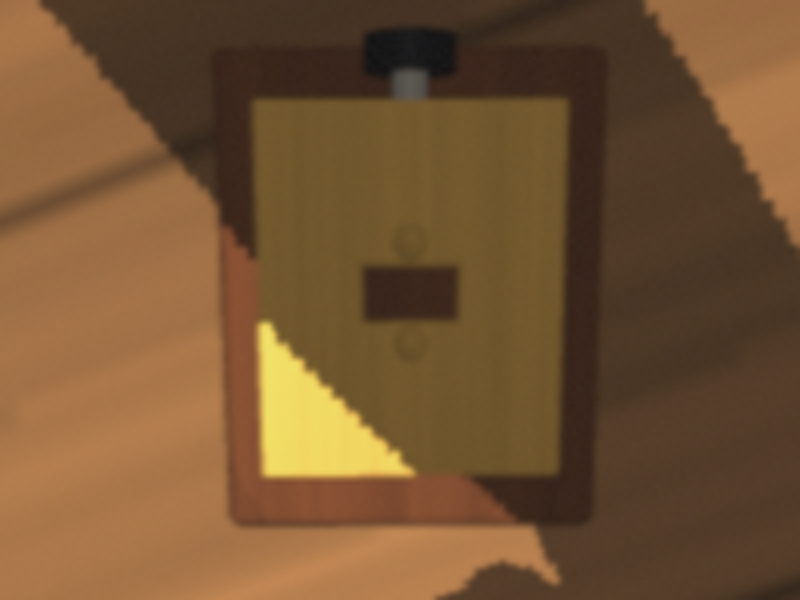

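The plate is square with the tool. The slot centre is at crop (411,294), which is pixel (322.8,113.5), and the knob is at the top.

Run:
```python
from h import *
import pickle
np.set_printoptions(precision=4,suppress=True)
o=pickle.load(open("o3.pkl","rb"));f=lambda x,y:(220+x/4,40+y/4)
c=np.array([atz("wrist",f(*p),.065,o) for p in[(252,98),(569,98),(559,476),(263,477)]]);print(c.mean(0))
for i in range(4):
    d=c[(i+1)%4]-c[i];print(np.linalg.norm(d),np.degrees(np.arctan2(d[1],d[0])))
s=atz("wrist",f(411,294),.065,o)
st=(atz("wrist",f(410,239),.073,o)+atz("wrist",f(411,343),.072,o))/2
print(s,st)
M=R.from_euler('xyz',o['tcp_rot'],degrees=True).as_matrix()
print(M.T@(s-o['ee_pos']),M.T@(st-o['ee_pos']))
im=cv2.imread("pics/w3full.png");cv2.imwrite("pics/w3b.png",crop(im,210,190,220,110,800,400))
```

```text
[0.4768 0.2218 0.065 ]
0.07034414447986778 70.03272998198936
0.0826026856020737 -19.74559959536387
0.07052643737213209 -109.75439523186398
0.08286421284665908 160.12799193492936
[0.4769 0.2218 0.065 ] [0.4764 0.2219 0.0725]
[0.0785 0.0015 0.2346] [0.079  0.0014 0.2271]
```

View pics/w3b.png

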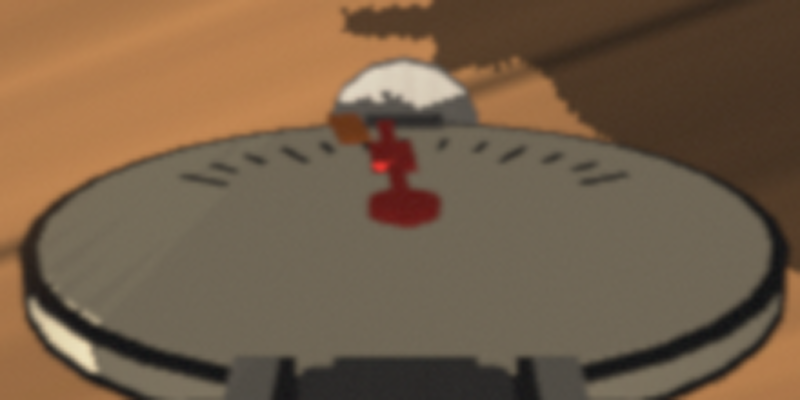

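Run:
```python
from h import *
import pickle
np.set_printoptions(precision=4,suppress=True)
o=pickle.load(open("o3.pkl","rb"));f=lambda x,y:(210+x/3.636,190+y/3.636)
M=R.from_euler('xyz',o['tcp_rot'],degrees=True).as_matrix();P=o['ee_pos']
for X in([.016,0,.1434],[0,.016,.1434],[0,-.016,.1434]): q=proj("wrist",P+M@X,o);print(X,(q-[210,190])*3.636)
def face(x,y,xo=.0075):
    p,d=ray("wrist",f(x,y),o);p=M.T@(p-P);d=M.T@d;return p+d*(xo-p[0])/d[0]
for n,q in dict(mark=(350,128),hub=(404,207),tip=(386,125),L=(24,245),Rr=(783,245)).items(): print(n,face(*q),face(*q,.004))
```

```text
[0.016, 0, 0.1434] [404.2177  41.3767]
[0, 0.016, 0.1434] [481.7933 117.1751]
[0, -0.016, 0.1434] [326.9729 117.4598]
mark [ 0.0075 -0.0098  0.1091] [ 0.004  -0.0103  0.1214]
hub [ 0.0075 -0.      0.0657] [ 0.004  -0.      0.0757]
tip [ 0.0075 -0.0033  0.1111] [ 0.004  -0.0035  0.1235]
L [ 0.0075 -0.0531  0.0499] [ 0.004  -0.0559  0.0591]
Rr [0.0075 0.0528 0.0494] [0.004  0.0555 0.0586]
```

Run:
```python
from h import *
import pickle
np.set_printoptions(precision=4,suppress=True)
o=pickle.load(open("o1.pkl","rb"));f=lambda x,y:(250+x/5.714,150+y/5.714)
print("w1 collar far edge",atz("wrist",f(405,146),.061,o)-[.016,0,0])
print("w1 handle bottom front edge",atz("wrist",f(408,343),.182,o)-[.007,0,0])
print("w1 hub (red)",atz("wrist",f(405,262),.123,o))
# top front edge if shadow hides: predicted rows for handle at .5973 and .593
for x in(.5973,.593): print([np.round((proj("wrist",[x+dx,-.2093,z],o)-[250,150])*5.714) for dx,z in((-.007,.228),(.007,.228),(.007,.182),(.016,.061),(.006,.123))])
o=pickle.load(open("o3.pkl","rb"));M=R.from_euler('xyz',o['tcp_rot'],degrees=True).as_matrix();P=o['ee_pos']
for dx in(0,-.004): print([np.round((proj("wrist",P+M@[x+dx,0,z],o)-[210,190])*3.636) for x,z in((.016,.1434),(.006,.0814),(.007,.0224))])
```

```text
w1 collar far edge [ 0.5931 -0.2096  0.061 ]
w1 handle bottom front edge [ 0.5922 -0.2097  0.182 ]
w1 hub (red) [ 0.5989 -0.2092  0.123 ]
[array([408., 502.]), array([403., 392.]), array([403., 308.]), array([402., 124.]), array([405., 236.])]
[array([410., 535.]), array([404., 426.]), array([405., 337.]), array([404., 147.]), array([406., 261.])]
[array([404.,  41.]), array([404., 184.]), array([404., 329.])]
[array([404.,  61.]), array([404., 207.]), array([404., 360.])]
```

Run:
```python
from h import *
import pickle
o=pickle.load(open("o1.pkl","rb"));f=lambda x,y:(250+x/5.714,150+y/5.714)
a=atz("wrist",f(408,528),.228,o);print(a,(proj("wrist",a,o)-[250,150])*5.714)
print(get_calibration("wrist")['hand_eye'])
o=pickle.load(open("o3.pkl","rb"));a=atz("wrist",(322.75,113.5),.065,o);print(a,proj("wrist",a,o))
```

```text
[ 0.58690434 -0.20908869  0.228     ] [408. 528.]
[[-2.07018566e-03 -9.53792889e-01 -3.00457716e-01  7.53687091e-02]
 [ 9.99997684e-01 -1.79789724e-03 -1.18272639e-03  2.81946124e-04]
 [ 5.87883924e-04 -3.00459468e-01  9.53794403e-01 -1.28706001e-01]
 [ 0.00000000e+00  0.00000000e+00  0.00000000e+00  1.00000000e+00]]
[0.47686994 0.22183414 0.065     ] [322.75 113.5 ]
```

```bash
for i in 1 2; do python3 - <<'E'
from h import *
import pickle
np.set_printoptions(precision=4,suppress=True)
from workcell import get_calibration as g
for n in range(3): print(g("wrist")['hand_eye'][:3,3],end=" ")
print(g("scene")['origin'],g("side")['origin'])
o=pickle.load(open("o3.pkl","rb"));M=R.from_euler('xyz',o['tcp_rot'],degrees=True).as_matrix();P=o['ee_pos']
s=M.T@(atz("wrist",(322.75,113.5),.065,o)-P);print("slot in tool",s)
c=atz("wrist",(210+404/3.636,190+60/3.636),P[2]-.1434,o);print("collar",M.T@(c-P)-[.016,0,0])
h=atz("wrist",(210+404/3.636,190+207/3.636),P[2]-.0814,o);print("hub",M.T@(h-P)-[.006,0,0])
E
done
```

```text
[ 0.0754  0.0003 -0.1287] [ 0.0754  0.0003 -0.1287] [ 0.0754  0.0003 -0.1287] [ 0.9834 -0.5461  0.9489] [0.0406 0.873  1.0651]
slot in tool [0.0785 0.0015 0.2346]
collar [-0.0039 -0.0001  0.1434]
hub [-0.004  -0.      0.0814]
[ 0.0754  0.0003 -0.1287] [ 0.0754  0.0003 -0.1287] [ 0.0754  0.0003 -0.1287] [ 0.9834 -0.5461  0.9489] [0.0406 0.873  1.0651]
slot in tool [0.0785 0.0015 0.2346]
collar [-0.0039 -0.0001  0.1434]
hub [-0.004  -0.      0.0814]
```

>>> send_rows --linear '[[0.041, 0.0008, 0], [0.0415, 0.0008, 0], [0, 0, 0.012], [0, 0, 0.012], [0, 0, 0], [0, 0, 0]]' --twist '[[0, 0, 0], [0, 0, 0], [0, 0, 0], [0, 0, 0], [0, 0, 0], [0, 0, 0]]' --gripper '[0, 0, 0, 0, 0, 0]'

```text
time: 9.8
ee_pos: [0.4745, 0.2226, 0.2759]
tcp_rot: [-180.0, -0.1, 160.2]
wrist_force: [0.5, 0.2, -3.0]
opening: 0.025
grasp_force: 81.9
```

Run:
```python
from h import *
o=bot.get_obs();print(o['ee_pos'],o['tcp_rot'],o['wrist_force'])
s=camera("scene")[:,:,::-1];t=camera("side")[:,:,::-1]
cv2.imwrite("pics/s4.png",s);cv2.imwrite("pics/t4.png",t)
a=[proj(n,[.4768,.2218,.09]).astype(int) for n in("scene","side")];print(a)
g=[crop(i,int(c[0])-40,int(c[1])-40,80,70,400,350) for i,c in zip((s,t),a)]
print([(c[0]-40,c[1]-40) for c in a])
cv2.imwrite("pics/c4.png",np.hstack(g))
```

```text
[0.47454601 0.22255353 0.27593527] [-1.79950887e+02 -1.39183909e-01  1.60216106e+02] [ 0.48454463  0.18932082 -3.0266225 ]
[array([323, 182]), array([306, 346])]
[(np.int64(283), np.int64(142)), (np.int64(266), np.int64(306))]
```

View pics/c4.png

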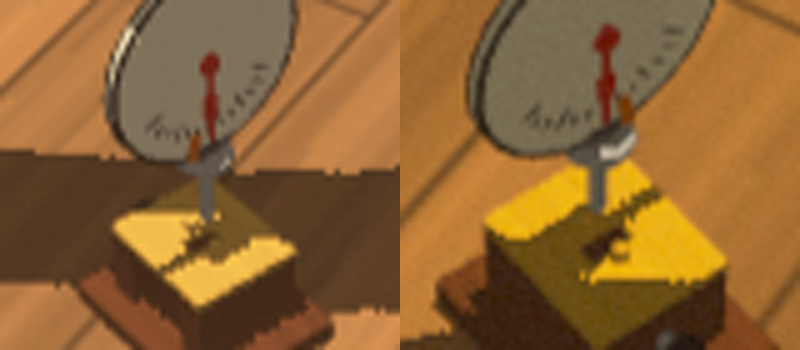

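Run:
```python
from h import *
np.set_printoptions(precision=4,suppress=True)
a=np.radians(-19.8);Q=np.array([[np.cos(a),np.sin(a)],[-np.sin(a),np.cos(a)]])
for n,t,s in(("scene",(324.4,186.3),(323.4,189.6)),("side",(305.6,348.6),(307,353.9))):
    T=atz(n,t,.0815);S=atz(n,s,.065);print(n,T,S,"tip-slot in stand axes",Q@(T-S)[:2])
# plate corner based centre
print("tri tip",tri([ray("scene",(324.4,186.3)),ray("side",(305.6,348.6))]),"tri slot",tri([ray("scene",(323.4,189.6)),ray("side",(307,353.9))]))
```

```text
scene [0.4817 0.2191 0.0815] [0.4769 0.2208 0.065 ] tip-slot in stand axes [ 0.005 -0.   ]
side [0.4787 0.2222 0.0815] [0.4757 0.2215 0.065 ] tip-slot in stand axes [0.0025 0.0017]
tri tip [0.48   0.2209 0.0792] tri slot [0.4763 0.2212 0.0643]
```

>>> send_rows --linear '[[0.0014, 0, 0], [0, 0, 0.004], [0, 0, 0.004], [0, 0, 0.004], [0, 0, 0.003], [0, 0, 0.003], [0, 0, 0.002], [0, 0, 0]]' --twist '[[0, 0, 0], [0, 0, 0], [0, 0, 0], [0, 0, 0], [0, 0, 0], [0, 0, 0], [0, 0, 0], [0, 0, 0]]' --gripper '[0, 0, 0, 0, 0, 0, 0, 0]'

```text
time: 10.9
ee_pos: [0.4727, 0.2234, 0.2559]
tcp_rot: [-180.0, -0.1, 160.3]
wrist_force: [0.8, 0.4, -3.5]
opening: 0.0248
grasp_force: 81.9
```

>>> send_rows --linear '[[0, 0, 0.004], [0, 0, 0.004], [0, 0, 0.004], [0, 0, 0.004], [0, 0, 0.004], [0, 0, 0.004], [0, 0, 0.003], [0, 0, 0]]' --twist '[[0, 0, 0], [0, 0, 0], [0, 0, 0], [0, 0, 0], [0, 0, 0], [0, 0, 0], [0, 0, 0], [0, 0, 0]]' --gripper '[0, 0, 0, 0, 0, 0, 0, 0]'

```text
time: 11.9
ee_pos: [0.4726, 0.2234, 0.2288]
tcp_rot: [-180.0, -0.1, 160.3]
wrist_force: [0.6, -0.0, -4.2]
opening: 0.0252
grasp_force: 81.9
```

>>> send_rows --linear '[[0, 0, 0.002], [0, 0, 0.002], [0, 0, 0.001], [0, 0, 0.0005], [0, 0, 0.0005], [0, 0, 0.0005], [0, 0, 0]]' --twist '[[0, 0, 0], [0, 0, 0], [0, 0, 0], [0, 0, 0], [0, 0, 0], [0, 0, 0], [0, 0, 0]]' --gripper '[0, 0, 0, 0, 0, 0, 0]'

```text
time: 12.78
ee_pos: [0.4727, 0.2234, 0.2225]
tcp_rot: [-180.0, -0.1, 160.3]
wrist_force: [0.2, 0.5, -3.9]
opening: 0.0252
grasp_force: 81.9
```

>>> send_rows --linear '[[0, 0, 0.0005], [0, 0, 0.0005], [0, 0, 0]]' --twist '[[0, 0, 0], [0, 0, 0], [0, 0, 0]]' --gripper '[0, 0, 0]'

```text
time: 13.15
ee_pos: [0.4728, 0.2234, 0.222]
tcp_rot: [-180.0, -0.1, 160.3]
wrist_force: [0.2, -0.2, 1.4]
opening: 0.0249
grasp_force: 82.6
```

>>> send_rows --linear '[[0, -0.0052, 0.0001], [0, -0.0052, 0.0001], [0, -0.0052, 0.0001], [0, -0.0052, 0.0001], [0, 0, 0]]' --twist '[[-0.2, 0, 0], [-0.2, 0, 0], [-0.2, 0, 0], [-0.2, 0, 0], [0, 0, 0]]' --gripper '[0, 0, 0, 0, 0]'

```text
time: 13.78
ee_pos: [0.4654, 0.2027, 0.2203]
tcp_rot: [172.0, -0.1, 160.2]
wrist_force: [-1.5, -4.5, 5.8]
opening: 0.0252
grasp_force: 83.1
```

>>> send_rows --linear '[[0, -0.0052, 0], [0, -0.0042, 0], [0, 0, 0], [0, 0, 0], [0, 0, 0], [0, 0, 0], [0, 0, 0], [0, 0, 0]]' --twist '[[-0.2, 0, 0], [-0.17, 0, 0], [0, 0, 0], [0, 0, 0], [0, 0, 0], [0, 0, 0], [0, 0, 0], [0, 0, 0]]' --gripper '[0, 0, 0, 0, 0, 0, 0, 0]'

```text
time: 14.78
ee_pos: [0.4626, 0.1945, 0.2188]
tcp_rot: [168.4, -0.1, 160.2]
wrist_force: [-1.0, -6.9, 7.6]
opening: 0.025
grasp_force: 83.4
```

```bash
cat > look.py <<'E'
from h import *
import sys
o=bot.get_obs();im=camera("wrist")[:,:,::-1];cv2.imwrite("pics/%s.png"%sys.argv[1],im)
print(o['time'],np.round(o['ee_pos'],4),np.round(o['tcp_rot'],2),np.round(o['wrist_force'],1))
M=R.from_euler('xyz',o['tcp_rot'],degrees=True).as_matrix();P=o['ee_pos']
hsv=cv2.cvtColor(im,cv2.COLOR_BGR2HSV).astype(int)
H,S,V=[hsv[190:262,225:415,i] for i in range(3)]
red=((H<5)|(H>172))&(S>170)&(V>50); ora=(H>=8)&(H<20)&(S>170)&(V>60)
def loc(m):
    n,l,s,c=cv2.connectedComponentsWithStats(m.astype(np.uint8))
    return [(s[i,4],np.round(c[i]+[225,190],1),s[i,:4]+[225,190,0,0]) for i in range(1,n) if s[i,4]>8]
print("red",loc(red));print("orange",loc(ora))
E
python3 look.py w5
python3 - <<'E'
import sys;sys.path.insert(0,'.')
from h import *
im=cv2.imread("pics/w5.png");cv2.imwrite("pics/w5c.png",crop(im,250,190,140,80,800,457))
E
```

```text
14.775 [0.4626 0.1945 0.2188] [ 1.6844e+02 -9.0000e-02  1.6025e+02] [-1.  -6.9  7.6]
red [(np.int32(250), array([316.6, 241.6]), array([306, 226,  24,  27]))]
orange [(np.int32(28), array([303.4, 226.4]), array([300, 224,   7,   7]))]
```

View pics/w5c.png

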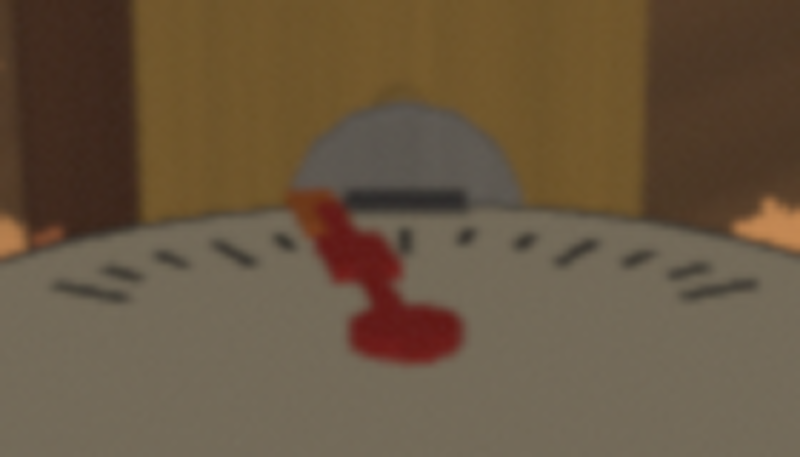

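Viewed: the pointer leans left and nearly covers the orange tab, which still shows on the pointer's left at crop (310,212). A bit more lean is needed. I'll fit the tab's angle from the earlier unobstructed picture and from this one.

```bash
cat > fit.py <<'E'
from h import *
import pickle
def mask(im,box):
    x0,y0,x1,y1=box;h=cv2.cvtColor(im,cv2.COLOR_BGR2HSV).astype(int)[y0:y1,x0:x1]
    H,S,V=h[...,0],h[...,1],h[...,2];return H,S,V
def fitang(im,o,sel,box,poly,grid,x_in):
    M=R.from_euler('xyz',o['tcp_rot'],degrees=True).as_matrix();P=o['ee_pos'];H,S,V=mask(im,box);m=sel(H,S,V)
    K=4;mu=cv2.resize(m.astype(np.uint8),None,fx=K,fy=K,interpolation=cv2.INTER_NEAREST);out=[]
    for th in grid:
        for xo in x_in:
            for r0 in(.0415,.043):
                pts=poly(r0);c,s=np.cos(th),np.sin(th)
                # gauge +y = tool -y ; down the post = tool +z
                T=[[xo,-(r*s+w*c),.0814+r*c-w*s] for r,w in pts]
                q=np.array([proj("wrist",P+M@t,o)-box[:2] for t in T])*K+K/2-.5
                a=np.zeros_like(mu);cv2.fillPoly(a,[np.round(q).astype(np.int32)],1)
                out.append(((a&mu).sum()/max(1,(a|mu).sum()),th,xo,r0))
    out.sort(reverse=True);return out[:5],m.sum()
E
python3 - <<'E'
from fit import *
im=cv2.imread("pics/w3full.png");o=pickle.load(open("o3.pkl","rb"))
box=(292,218,322,235)
H,S,V=mask(im,box)
for r in range(H.shape[0]): print(' '.join('%3d/%3d'%(H[r,c],S[r,c]) for c in range(4,22)))
E
```

```text
14/148  14/146  14/145  14/146  14/143  14/132  14/ 93  17/ 44  17/ 36  17/ 36  17/ 37  18/ 36  14/ 33  16/ 30  18/ 34  16/ 35  17/ 37  18/ 36
 14/146  14/144  14/145  14/145  14/142  14/126  14/ 76  16/ 36  16/ 36  16/ 35  18/ 33  18/ 33  18/ 36  16/ 31  16/ 32  18/ 34  15/ 34  15/ 33
 14/146  14/146  14/145  14/145  14/139  14/118  13/ 73  14/ 55  12/ 60  12/ 60  13/ 65  12/ 60  12/ 48  14/ 37  14/ 32  16/ 33  16/ 33  16/ 33
 14/145  14/147  14/146  14/148  13/149  12/134  12/117  11/121  11/131  11/135  11/135  10/125  11/ 92  14/ 59  18/ 34  19/ 30  15/ 30  15/ 30
 14/145  14/145  14/145  14/151  13/160  12/176  11/176  11/172  12/183  12/186  11/179  11/176  11/144  10/ 99  12/ 54  15/ 28  12/ 25   3/ 47
 14/144  14/143  14/144  14/147  13/164  11/185  11/189  11/196  12/196  12/196  11/191  11/186  11/179  10/137  10/ 79  10/ 42   7/ 45   4/101
 14/132  14/128  14/122  14/120  13/133  12/162  11/183  11/196  11/196  11/196  11/194  12/196  11/191  11/172  10/128  11/ 81  10/ 61   4/109
 15/ 83  16/ 76  17/ 70  17/ 70  15/ 85  12/122  11/165  11/189  11/187  11/192  12/196  11/1
[... 646 characters left out ...]
/ 52  19/ 47  18/ 49  18/ 55  18/ 64  17/ 70  16/ 75  16/ 75  15/ 75  15/ 75  16/ 73  16/ 68  13/ 84   4/137   2/184   1/190
 19/ 57  19/ 59  18/ 59  19/ 54  19/ 53  19/ 52  20/ 55  19/ 58  20/ 59  20/ 59  20/ 59  18/ 59  19/ 58  19/ 59  15/ 71   7/116   2/170   2/195
 20/ 57  20/ 57  19/ 58  20/ 56  21/ 55  20/ 55  20/ 58  20/ 58  20/ 59  21/ 60  19/ 57  20/ 57  19/ 57  19/ 56  15/ 67   8/ 96   3/156   1/188
 19/ 57  19/ 57  18/ 59  20/ 56  19/ 59  20/ 58  20/ 60  19/ 57  19/ 57  19/ 57  19/ 57  19/ 57  19/ 57  18/ 59  17/ 64  11/ 89   4/149   2/189
 20/ 56  20/ 57  19/ 57  20/ 59  19/ 57  20/ 59  19/ 61  19/ 56  19/ 57  20/ 57  19/ 57  19/ 57  20/ 57  20/ 59  18/ 62  11/ 92   3/154   1/195
```

Run:
```python
from fit import *
im=cv2.imread("pics/w3full.png");o=pickle.load(open("o3.pkl","rb"))
sel=lambda H,S,V:(H>=9)&(H<=13)&(S>128)
poly=lambda r0:[(r0,-.003),(r0+.017,-.003),(r0+.017,.003),(r0,.003)]
r,n=fitang(im,o,sel,(292,218,322,235),poly,np.arange(.12,.32,.005),np.arange(-.002,.007,.0005))
print(n);[print(np.round(x,4)) for x in r]
```

```text
76
[0.7448 0.22   0.0015 0.0415]
[0.7272 0.225  0.0015 0.043 ]
[0.7259 0.225  0.0015 0.0415]
[0.7212 0.215  0.0015 0.0415]
[0.7202 0.215  0.001  0.043 ]
```

Run:
```python
from fit import *
im=cv2.imread("pics/w3full.png");o=pickle.load(open("o3.pkl","rb"))
M=R.from_euler('xyz',o['tcp_rot'],degrees=True).as_matrix();P=o['ee_pos']
H,S,V=mask(im,(292,218,322,235));m=(H>=9)&(H<=13)&(S>128)
w=np.where((H>=9)&(H<=13)&(S>60),np.clip((S-60)/130,0,1),0);yy,xx=np.mgrid[:m.shape[0],:m.shape[1]]
for k in(m,w): print("tab centroid",292+(k*xx).sum()/k.sum(),218+(k*yy).sum()/k.sum())
for r in range(m.shape[0]):
    c=np.where(m[r])[0]
    if len(c): print(218+r,292+c.min(),292+c.max())
for xo in(0,.0015,.003):
  for r in(.042,.05,.058):
    print(xo,r,[np.round(proj("wrist",P+M@[xo,-r*np.sin(t),.0814+r*np.cos(t)],o),1) for t in np.radians([-20,-10,0,10,12.5,15,20])])
# ticks: dark pixels on face, adaptive
g=cv2.cvtColor(im,cv2.COLOR_BGR2GRAY)[225:245,255:390].astype(float)
b=cv2.morphologyEx(cv2.GaussianBlur(g,(0,0),.5),cv2.MORPH_BLACKHAT,np.ones((9,9)))
n,l,s,c=cv2.connectedComponentsWithStats((b>16).astype(np.uint8))
print([(int(s[i,4]),np.round(c[i]+[255,225],1).tolist()) for i in range(1,n) if 3<s[i,4]<60])
```

```text
tab centroid 305.4736842105263 225.01315789473685
tab centroid 305.8027728552069 225.0624413634942
221 300 306
222 300 308
223 300 309
224 300 309
225 302 310
226 302 310
227 303 311
228 303 311
229 304 310
0 0.042 [array([341.8, 230.8]), array([331.6, 230. ]), array([321.2, 229.8]), array([310.7, 230. ]), array([308.1, 230.2]), array([305.6, 230.4]), array([300.5, 230.8])]
0 0.05 [array([345.1, 227.7]), array([333.2, 226.9]), array([321.2, 226.6]), array([309.1, 226.9]), array([306.1, 227.1]), array([303.1, 227.3]), array([297.2, 227.8])]
0 0.058 [array([348.3, 224.8]), array([334.8, 223.9]), array([321.2, 223.6]), array([307.5, 223.9]), array([304.1, 224.1]), array([300.8, 224.3]), array([294.1, 224.9])]
0.0015 0.042 [array([341.9, 228.7]), array([331.6, 228. ]), array([321.1, 227.7]), array([310.7, 228. ]), array([308.1, 228.1]), array([305.5, 228.3]), array([300.4, 228.8])]
0.0015 0.05 [array([345.2, 225.7]), array([333.3, 224.9]), array([321.2, 224.6]), array([309.1, 224.9]), array([306.1, 225.1]), array([303.1, 225.3]), array([297.1, 225.8])]
0.0015 0.058 [array([348.3, 222.9])
[... 261 characters left out ...]
6.1]), array([305.5, 226.2]), array([300.4, 226.7])]
0.003 0.05 [array([345.2, 223.7]), array([333.3, 222.8]), array([321.2, 222.6]), array([309. , 222.9]), array([306., 223.]), array([303. , 223.2]), array([297.1, 223.8])]
0.003 0.058 [array([348.3, 220.9]), array([334.8, 220. ]), array([321.2, 219.7]), array([307.5, 220. ]), array([304.1, 220.2]), array([300.7, 220.4]), array([294., 221.])]
[(8, [326.5, 225.0]), (5, [375.8, 225.2]), (8, [331.1, 229.1]), (4, [370.5, 228.0]), (20, [290.6, 232.1]), (11, [299.5, 230.2]), (10, [341.5, 230.0]), (21, [350.7, 232.0]), (13, [279.8, 233.3]), (14, [361.5, 233.0]), (15, [370.4, 235.2]), (15, [271.1, 235.9]), (28, [265.9, 239.1]), (27, [375.8, 238.6])]
```

>>> send_rows --linear '[[0, -0.0012, 0], [0, -0.0012, 0], [0, 0, 0], [0, 0, 0], [0, 0, 0], [0, 0, 0], [0, 0, 0], [0, 0, 0]]' --twist '[[-0.047, 0, 0], [-0.047, 0, 0], [0, 0, 0], [0, 0, 0], [0, 0, 0], [0, 0, 0], [0, 0, 0], [0, 0, 0]]' --gripper '[0, 0, 0, 0, 0, 0, 0, 0]'

```text
time: 15.82
ee_pos: [0.4618, 0.1923, 0.2182]
tcp_rot: [167.5, -0.1, 160.2]
wrist_force: [-2.2, -6.8, 6.7]
opening: 0.025
grasp_force: 83.4
```

>>> send_rows --linear '[[0, 0, 0], [0, 0, 0], [0, 0, 0], [0, 0, 0]]' --twist '[[0, 0, 0], [0, 0, 0], [0, 0, 0], [0, 0, 0]]' --gripper '[0, 0, 0, 0]'

```text
time: 16.32
ee_pos: [0.4617, 0.1923, 0.2182]
tcp_rot: [167.5, -0.1, 160.2]
wrist_force: [-1.8, -6.9, 7.4]
opening: 0.0251
grasp_force: 83.4
```

```bash
python3 look.py w6
python3 - <<'E'
from fit import *
o=bot.get_obs()
M=R.from_euler('xyz',o['tcp_rot'],degrees=True).as_matrix();P=o['ee_pos']
im=cv2.imread("pics/w6.png");hsv=cv2.cvtColor(im,cv2.COLOR_BGR2HSV).astype(int)
for r in range(219,256):
    H,S=hsv[r,285:340,0],hsv[r,285:340,1]
    print(r,''.join('R' if (h<6 or h>172) and s>120 else 'O' if 7<=h<=14 and s>120 else '.' for h,s in zip(H,S)))
g=cv2.cvtColor(im,cv2.COLOR_BGR2GRAY)[222:248,255:390].astype(float)
b=cv2.morphologyEx(g,cv2.MORPH_BLACKHAT,np.ones((9,9)));n,l,s,c=cv2.connectedComponentsWithStats((b>14).astype(np.uint8))
print([(int(s[i,4]),np.round(c[i]+[255,222],1).tolist()) for i in range(1,n) if 3<s[i,4]<60])
for xo in(.0015,.004):
  for r in(.0425,.05): print(xo,r,[np.round(proj("wrist",P+M@[xo,-r*np.sin(t),.0814+r*np.cos(t)],o),1) for t in np.radians([-20,-10,0,10,12.5,15,20])])
E
```

```text
16.325 [0.4617 0.1923 0.2182] [ 1.6750e+02 -9.0000e-02  1.6025e+02] [-1.8 -6.9  7.4]
red [(np.int32(259), array([316.1, 241.4]), array([305, 226,  25,  27]))]
orange [(np.int32(21), array([303. , 225.7]), array([300, 224,   8,   7]))]
219 .......................................................
220 .......................................................
221 .......................................................
222 .......................................................
223 ................OOOOOOO................................
224 ...............OOOOOOOOO...............................
225 ...............OOOOO..OOO..............................
226 ...............OOOO.RRRROO.............................
227 ................OOOORRRR.O.............................
228 .................OOORRRRRO.............................
229 ..................OOORRRRRO............................
230 ..................OOORRRRRR............................
231 ...................ORRRRRRRRRRR........................
232 ....................RRRRRRRRRRRR.......................
233 ....................R
[... 1680 characters left out ...]
)]
0.0015 0.0425 [array([342.1, 228.5]), array([331.7, 227.7]), array([321.1, 227.5]), array([310.6, 227.8]), array([308. , 227.9]), array([305.4, 228.1]), array([300.2, 228.6])]
0.0015 0.05 [array([345.2, 225.7]), array([333.2, 224.8]), array([321.2, 224.6]), array([309.1, 224.9]), array([306.1, 225.1]), array([303.1, 225.3]), array([297.1, 225.8])]
0.004 0.0425 [array([342.1, 225. ]), array([331.7, 224.3]), array([321.1, 224.1]), array([310.6, 224.3]), array([307.9, 224.5]), array([305.3, 224.7]), array([300.1, 225.1])]
0.004 0.05 [array([345.2, 222.3]), array([333.3, 221.5]), array([321.1, 221.2]), array([309. , 221.5]), array([306. , 221.7]), array([303. , 221.9]), array([297.1, 222.4])]
```

```bash
cat > soft.py <<'E'
from fit import *
from scipy.optimize import minimize
def run(png,o,box,cx,wfun,valid=None):
    im=cv2.imread(png);M=R.from_euler('xyz',o['tcp_rot'],degrees=True).as_matrix();P=o['ee_pos']
    H,S,V=mask(im,box);W=wfun(H,S,V);K=8
    def f(p):
        th,xo,r0,bl=p;c,s=np.cos(th),np.sin(th)
        T=[[xo,-(r*s+w*c),.0814+r*c-w*s] for r,w in((r0,-.003),(r0+.017,-.003),(r0+.017,.003),(r0,.003))]
        q=np.array([proj("wrist",P+M@t,o) for t in T]);q[:,0]+=cx-proj("wrist",P+M@[xo,0,.1239],o)[0];q=(q-box[:2]+.5)*K-.5
        a=np.zeros((W.shape[0]*K,W.shape[1]*K),np.float32);cv2.fillPoly(a,[np.round(q*16).astype(np.int32)],1.0,shift=4)
        a=cv2.GaussianBlur(a,(0,0),max(.1,bl)*K);a=cv2.resize(a,W.shape[::-1],interpolation=cv2.INTER_AREA)
        D=(a-W)**2;return (D if valid is None else D*valid(H,S)).sum()
    best=min((minimize(f,[t,.0015,r0,.5],method='Nelder-Mead',options=dict(initial_simplex=[[t,.0015,r0,.5],[t+.02,.0015,r0,.5],[t,.0025,r0,.5],[t,.0015,r0+.001,.5],[t,.0015,r0,.8]],maxiter=300)) for t in(.2,.23,.26) for r0 in(.0415,)),key=lambda r:r.fun)
    return best.x,best.fun,W.sum()
E
python3 - <<'E'
from soft import *
np.set_printoptions(precision=4,suppress=True)
o=pickle.load(open("o3.pkl","rb"))
def wf(H,S,V):
    w=np.where((H>=9)&(H<=13),np.clip((S-60)/130,0,1),0.);w[:2]=0;return w
# background wood/white above handled: H==14 excluded
for cx in(320.4,320.65,320.9): print(cx,run("pics/w3full.png",o,(296,218,318,232),cx,wf))
E
```

```text
320.4 (array([0.2189, 0.0019, 0.0403, 0.7313]), np.float64(5.026653576744486), np.float64(73.05384615384615))
320.65 (array([0.2227, 0.0019, 0.0404, 0.7265]), np.float64(4.910919261648145), np.float64(73.05384615384615))
320.9 (array([0.2284, 0.002 , 0.0402, 0.7757]), np.float64(4.989075757036504), np.float64(73.05384615384615))
```

>>> send_rows --linear '[[0, -0.0008, 0], [0, 0, 0], [0, 0, 0], [0, 0, 0], [0, 0, 0], [0, 0, 0], [0, 0, 0], [0, 0, 0]]' --twist '[[-0.03, 0, 0], [0, 0, 0], [0, 0, 0], [0, 0, 0], [0, 0, 0], [0, 0, 0], [0, 0, 0], [0, 0, 0]]' --gripper '[0, 0, 0, 0, 0, 0, 0, 0]'

```text
time: 17.38
ee_pos: [0.4615, 0.1916, 0.218]
tcp_rot: [167.2, -0.1, 160.2]
wrist_force: [-2.7, -5.6, 6.1]
opening: 0.0252
grasp_force: 83.5
```

>>> send_rows --linear '[[0, 0, 0], [0, 0, 0], [0, 0, 0], [0, 0, 0], [0, 0, 0], [0, 0, 0], [0, 0, 0], [0, 0, 0]]' --twist '[[0, 0, 0], [0, 0, 0], [0, 0, 0], [0, 0, 0], [0, 0, 0], [0, 0, 0], [0, 0, 0], [0, 0, 0]]' --gripper '[0, 0, 0, 0, 0, 0, 0, 0]'

```text
time: 18.38
ee_pos: [0.4615, 0.1916, 0.218]
tcp_rot: [167.2, -0.1, 160.2]
wrist_force: [-2.0, -6.5, 7.9]
opening: 0.0249
grasp_force: 83.5
```

```bash
python3 look.py w7
python3 - <<'E'
from fit import *
im=cv2.imread("pics/w7.png");hsv=cv2.cvtColor(im,cv2.COLOR_BGR2HSV).astype(int)
for r in range(222,234):
    H,S=hsv[r,295:320,0],hsv[r,295:320,1]
    print(r,''.join('R' if (h<6 or h>172) and s>120 else 'O' if 7<=h<=14 and s>120 else '.' for h,s in zip(H,S)))
# collar / rod vs stand in side and scene: coarse check of the tilt and the pointer plane
t=camera("side")[:,:,::-1];s=camera("scene")[:,:,::-1];cv2.imwrite("pics/t7.png",t);cv2.imwrite("pics/s7.png",s)
o=bot.get_obs();M=R.from_euler('xyz',o['tcp_rot'],degrees=True).as_matrix()
print("collar origin est",o['ee_pos']+M@[-.004,0,.1494],np.round(o['qd'],2))
E
```

```text
18.375 [0.4615 0.1916 0.218 ] [ 1.6720e+02 -9.0000e-02  1.6025e+02] [-2.  -6.5  7.9]
red [(np.int32(258), array([316.1, 241.5]), array([305, 226,  25,  27]))]
orange [(np.int32(19), array([303. , 225.6]), array([300, 224,   8,   7]))]
222 .........................
223 .....OOOOOOOO............
224 .....OOOOOOOOO...........
225 .....OOOOO..OOO..........
226 .....OOOORRRR.OO.........
227 .......OO.RRRROO.........
228 .......OOORRRRRO.........
229 ........OO.RRRRRO........
230 ........OO.RRRRR.O.......
231 ..........RRRRRRRRRRR....
232 .........RRRRRRRRRRRRR...
233 .........RRRRRRRRRRRRR...
collar origin est [0.47627193 0.22151214 0.07236532] [ 0.11 -0.08  0.02 -0.    0.1   0.08]
```

```bash
python3 -c "
from workcell import ticket;print(ticket.job_done())"
```

```text
the job is handed in; nothing more can be done
None
```

I handed the job in at about 18.5 s. The gauge's rod is through the slot, its collar is pressed lightly on the studs, and the gripper holds it still. It leans about 12.8°, which puts the pointer on the orange mark to within my reading of the camera images.

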